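Clear the letter feeder and hold its spring paddle open at the batch marker

ROBOT

A 6-joint arm with a two-finger parallel gripper is mounted at the origin on a cart in front of the work surface, level with it; the furniture and walls round the work are solid. World frame = base frame: x ahead of the robot, y to its left, z up, the work surface at z = 0. Lengths are in mm, angles in rad, forces in N, time in s.
With the tool pointing down it reaches from about 350 to 975 mm from the base axis. Payload 7.1 kg.
Tool frame: the origin (TCP) lies between the finger pads; the fingertips stand 19 mm ahead of it and the grasp point (between the pads) is the TCP (ctrl.tcp_to_tips is the distance from the TCP to the fingertips, in mm); z points along the fingers, y is the line along which they close (so a half turn about z gives the same grasp; the last joint's range is limited). The gripper opens to 88 mm and grips with 3 to 60 N. Pads are 20 mm wide; open, the fingers measure 115 mm over their backs; the gripper's body (75 mm by 178 mm) begins 61 mm behind the grasp point.
Start: joints at [1.092, 0.423, 1.63, -0, 1.089, -0.019], TCP at [277.323, 560.086, 241.675] pointing down, gripper open.
Joint ranges: [-3, 3], [-0.9, 2.11], [0.09, 2.58], [-1.31, 4.45], [0.11, 2.69], [-2.54, 2.54]. Speed limits (rad/s): [2.39, 2.39, 3.01, 3.14, 3.14, 3.14].

INTERFACE

Orientations are given as a rotation vector (axis times angle).
In Python, from workcell import status, optics, ctrl gives the robot as it stands. The module is installed in compiled form; this text tells all that it offers.
- The arm moves only by the shell command python3 -m inch 'ROWS'. ROWS is JSON, a list that holds one entry, the list of rows, each a list of 7 numbers: the shift along the tool's x, y, z in mm, then the turn, a rotation vector about the tool's x, y, z in rad, then the opening in per cent of the stroke, from 0 (shut) to 100 (fully open). A call has 1 to 20 rows; each row is the pose to reach, as a shift and turn from the pose commanded when the call began, along the tool's axes at that moment; what a row does not reach only later rows make up. A row lasts 1/10 s, in which the tool goes at most 50 mm and 8.59 degrees, less where a joint would pass 70% of its speed; a pose out of reach is approached as far as the arm can. A call with a gripper value outside its range is refused whole. The fingers move at their own pace and stop on an object; the grip force is fixed at half the most. Time passes only in rows, so rows that repeat a pose let the fingers close. It gives the time, the measured TCP pose, the force, the opening and the grip force at its end, in the units of the state.
- status.get_obs(): the state, without advancing time (a new reading comes with each control period).
- optics.get_image(name): name is "scene" or "side" or "wrist"; returns a dict with "frame" (480x640x3 uint8, red, green, blue), "fx", "fy", "cx", "cy" (pixels), "rvec" (rotation vector, rad) and "tvec" (3), from world to camera coordinates, as OpenCV has them; the wrist camera has in their place "hand_eye" (4x4, takes a point from camera to tool coordinates, whose origin is the TCP and whose axes are the flange's). Camera axes: x right, y down, z forward; pixel columns grow to the right and rows downward; lengths in mm; the calibration is good to about 2 mm. A picture is of the moment at which its call begins: read the wrist's pose just before it. There is no depth.
- ctrl.close_job(): hands the job in; it is judged then, once.
The state is a dict: "t": time; "qpos": joint angles; "qvel": joint speeds; "joint_torque": joint torques, N m; "ee_pos": TCP position; "orientation": TCP orientation; "ft_force": force on the tool from outside, world axes, zero at the start; "moment": the same for the moment, N m; "width": finger opening in mm; "grasp_force": force on a finger pad.
Only numpy, scipy, OpenCV 4.12 (cv2) and the standard library are available. Lean on these libraries where they do the work, as an engineer would, in place of code of your own. Each camera call takes 0.05 s, during which the arm holds its last target. There are 200 camera calls.

TASK

I want to load the next batch of letters into the letter feeder. Someone left the red stapler in its channel: lift it out and stand it upright on the table, clear of the feeder. Then pull the feeder's spring paddle back - it has an upright black grip - until the yellow pointer is level with the red marker on the scale, and finish still holding it there (it springs back if you let go); leave the marker where it is set and do not disturb the letters, tape roll and glue bottle standing around.

Things in the scene. Friction and masses are not known exactly. Their poses are not given: they have to be found in the camera images.
- feeder: white letter feeder, fixed. Origin: centre of its underside, on the table; x along the channel from the rear end (near the robot) to the feed head, y left, z up. Steel channel floor z 0.022, x -0.190 to 0.065, y +-0.125; walls to z 0.062, rear stop x -0.193 to z 0.041. Rail with scale on the left wall, y 0.125 to 0.150. Feed head x 0.07 to 0.20, 103 mm high. Outline x +-0.205, y +-0.165.
- paddle: blue plate 238 mm wide on a black foot. Slides only along the feeder's x, up to 160 mm from home (origin at feeder x 0.010) to -x (to the robot); a spring pulls it home: 6.5 N at home, 9.5 N at 130 mm. Origin: on the channel floor under the grip's axis, axes as the feeder's. Plate 34 to 41 mm ahead (+x) of the axis, 84 mm high; foot to 20 mm behind. Things in the channel behind block it.
- grip (a point): middle of the paddle's upright black grip: round, 26 mm in diameter, vertical axis, from 30 mm below this point to 24 mm above; on a 15 mm steel post. It stands above the plate and the feed head, so that it can be gripped from above in any direction. Axes as the feeder's.
- pointer_tip (a point): tip of the yellow pointer at the paddle's left end, over the scale on the left rail; it moves rigidly with the paddle: 15 mm in front (+x of the feeder) of the grip's axis, 134 mm to the left. Axes as the feeder's.
- marker_tip (a point): tip of the red marker, an 18 mm wide clip on the left rail, facing the pointer. The paddle is at the mark when pointer tip and marker tip are at the same feeder x. It is set 70 to 130 mm from the pointer's home (towards -x of the feeder) and stays there unless pushed with over 8 N. Axes as the feeder's.
- stapler: desk stapler, red arm on black base, 36 x 150 x 53 mm, 0.22 to 0.37 kg, upright on the channel floor behind the paddle, roughly lengthwise. Origin: centre of its underside; long axis = its y, z up. The arm (26 mm wide, y -0.066 to 0.073, 28 to 53 mm above the underside) does not open: grip it across its width near the middle.
- letter_bundle: bundle of letters for the next batch, 121 x 237 x 18 mm, lying on the table right of the feeder; to be left alone. Origin: centre of its underside, long axis = its y.
- packing_tape: brown roll of packing tape, 112 mm in diameter, 48 mm high, lying on the table left of the feeder; to be left alone. Origin: centre of its underside.
- glue_bottle: blue glue bottle, 44 mm in diameter, 128 mm high, standing left of the feeder; to be left alone. Origin: centre of its underside.

How it is judged:
By the outcome, as a careful person would: the job done as asked, in the order asked, and still so for the second after the job is handed in, while the arm keeps its last pose, push and grip.
It also fails if it takes over 54 s, if anything falls off the work surface, if the arm or the gripper's body presses on something with over 40 N, if the wrist force passes 120 N, or if a joint passes its speed limit or range.

## Working session

There is one attempt and no reset: what is moved stays moved. The work goes in short steps, Python scripts to look and compute and a shell command to move; the robot and the scene stay as the last step left them, time stands still between calls to the robot, and variables do not carry over. Pictures are saved under pics/ and viewed, at most 10 in all, crops included, and the job is handed in when it is done.

```bash
mkdir -p pics; cat > h.py <<'E'
import numpy as np,cv2
from workcell import status,optics,ctrl
from scipy.spatial.transform import Rotation as R
def snap(n,f):
    o=status.get_obs(); d=optics.get_image(n)
    cv2.imwrite('pics/'+f,d['frame'][:,:,::-1])
    K=np.array([[d['fx'],0,d['cx']],[0,d['fy'],d['cy']],[0,0,1]])
    if n=='wrist':
        T=np.eye(4);T[:3,:3]=R.from_rotvec(o['orientation']).as_matrix();T[:3,3]=o['ee_pos']
        M=T@np.array(d['hand_eye']);Rw=M[:3,:3];c=M[:3,3]
    else:
        Rw=R.from_rotvec(np.ravel(d['rvec'])).as_matrix().T;c=-Rw@np.ravel(d['tvec'])
    np.savez('pics/'+f+'.npz',K=K,R=Rw,c=c)
    return d['frame']
def ray(f,u,v):
    z=np.load('pics/'+f+'.npz');d=z['R']@np.linalg.inv(z['K'])@[u,v,1];return z['c'],d/np.linalg.norm(d)
def plane(f,u,v,h):
    c,d=ray(f,u,v);return c+d*(h-c[2])/d[2]
def proj(f,p):
    z=np.load('pics/'+f+'.npz');q=z['K']@(z['R'].T@(np.array(p)-z['c']));return q[:2]/q[2]
def tri(f,a,g,b):
    c1,d1=ray(f,*a);c2,d2=ray(g,*b)
    s=np.linalg.lstsq(np.c_[d1,-d2],c2-c1,rcond=None)[0]
    p,q=c1+s[0]*d1,c2+s[1]*d2;return (p+q)/2,np.linalg.norm(p-q)
E
python3 - <<'E'
from h import *
a=snap('scene','s1.png');b=snap('side','d1.png')
for f in('s1.png','d1.png'):
    print(np.load('pics/'+f+'.npz')['c'])
o=status.get_obs();print(o['t'],o['orientation'],R.from_rotvec(o['orientation']).as_matrix().round(3))
E
```

```text
[ 109.24385349 -665.57659949 1017.35748834]
[ 513.81613047 1092.57224775  950.44171846]
0.1 [-7.15870054e-01 -3.05860759e+00  1.99607575e-03] [[-0.896  0.444 -0.001]
 [ 0.444  0.896 -0.001]
 [ 0.    -0.001 -1.   ]]
```

View pics/s1.png

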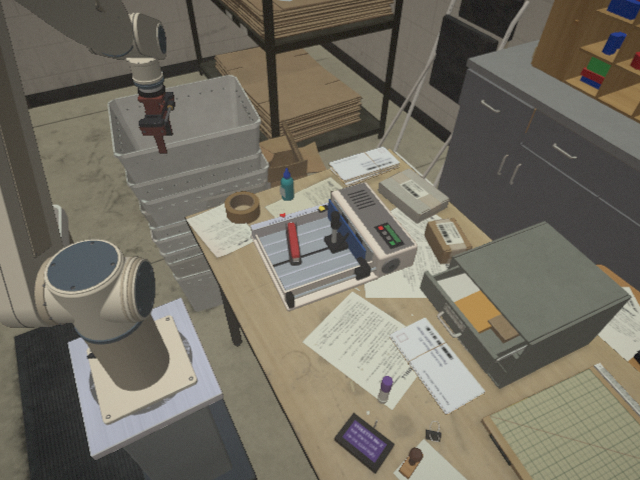

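View pics/d1.png

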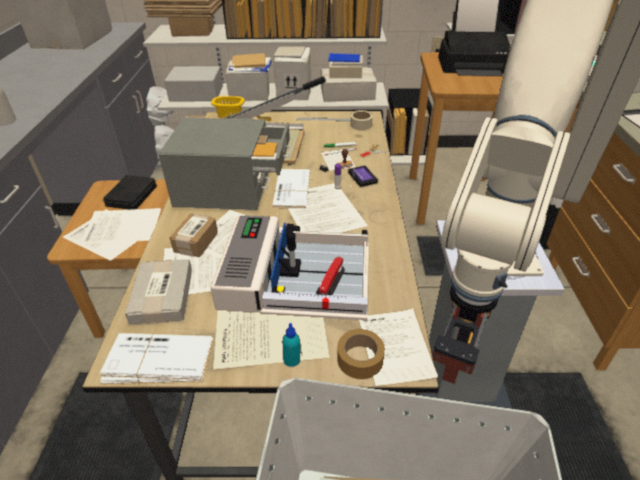

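The scene view shows the stapler in the channel near (293,243), the grip near (335,225) and the bottle at (287,185). The side view shows the stapler near (331,276), the marker near (325,303), the pointer near (281,289) and the grip near (291,240). Next I'll take enlarged crops.

```bash
python3 - <<'E'
from h import *
a=cv2.imread('pics/s1.png')[170:320,230:430];b=cv2.imread('pics/d1.png')[210:330,200:400]
cv2.imwrite('pics/crop.png',np.vstack([cv2.resize(a,(600,450))[:320*1],cv2.resize(b[:93],(600,279))]) if 0 else cv2.resize(a,(800,600),interpolation=cv2.INTER_CUBIC))
cv2.imwrite('pics/cropd.png',cv2.resize(b,(800,480),interpolation=cv2.INTER_CUBIC))
for f in('s1.png','d1.png'):
    im=cv2.imread('pics/'+f);h=cv2.cvtColor(im,cv2.COLOR_BGR2HSV)
    for n,m in(('red',((h[...,0]<6)|(h[...,0]>174))&(h[...,1]>150)&(h[...,2]>90)),('yel',(abs(h[...,0].astype(int)-28)<6)&(h[...,1]>170)&(h[...,2]>120))):
        k,l,s,c=cv2.connectedComponentsWithStats(m.astype(np.uint8))
        for i in range(1,k):
            if s[i,4]>=6 and 200<c[i][0]<430 and 170<c[i][1]<320: print(f,n,s[i],c[i].round(1))
E
```

```text
s1.png red [280 213   5   4  12] [282.2 214.5]
s1.png red [289 223   8  18  60] [292.5 231. ]
s1.png red [378 226   5   4  16] [380.2 227.6]
d1.png red [250 232   5   5  22] [251.9 234.1]
d1.png red [319 258  24  36 335] [330.4 275.4]
d1.png red [322 298   7  11  54] [325.2 302.9]
d1.png yel [277 287   7   5  31] [279.9 288.7]
```

View pics/crop.png

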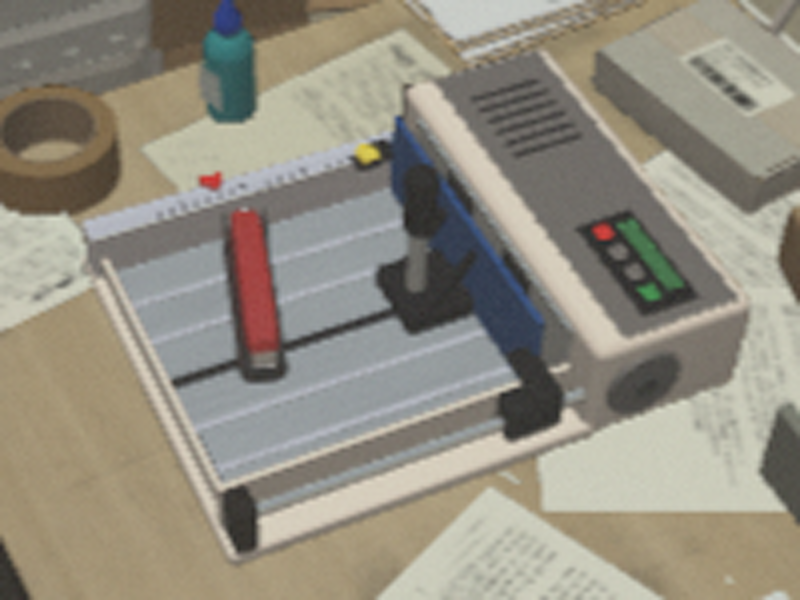

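View pics/cropd.png

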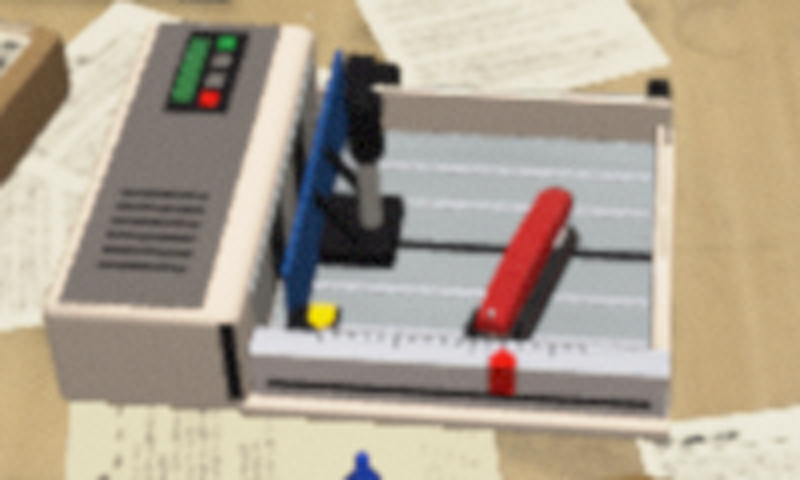

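The crops show the stapler's arm running from (245,212) to (265,355) in the scene crop, and from (562,192) to (490,325) in the side crop. The yellow pointer and red marker are on the left rail, and the grip stands at the paddle's centre. All of this can be triangulated.

```bash
python3 - <<'E'
from h import *
S=lambda u,v:(230+u/4,170+v/4)
D=lambda u,v:(200+u/4,210+v/4)
f,g='s1.png','d1.png'
A=plane(f,*S(238,558),0);B=plane(g,*D(668,432),0)
print('rear corners',A.round(),B.round(),np.linalg.norm(A-B))
y=(B-A)/np.linalg.norm(B-A);x=np.array([y[1],-y[0],0]);O=(A+B)/2+205*x
print('O',O.round(),'yaw',np.arctan2(x[1],x[0]))
def P(n,a,b):
    p,e=tri(f,S(*a),g,D(*b));print(n,p.round(1),'err',e.round(1),'feeder',np.dot(p-O,x).round(),np.dot(p-O,y).round())
P('grip top',(421,172),(365,64))
P('stap L',(245,212),(490,318));P('stap R',(263,355),(560,192))
P('point',(368,155),(322,316));P('mark',(209,181),(503,352))
P('bottle tip',(230,3),(362,458))
for n,u,v in(('rear L',490,318),('rear R',560,192)):
    q=plane(g,*D(u,v),75);print(n,q.round(),np.dot(q-O,x).round(),np.dot(q-O,y).round())
print('tape',[plane(g,*p,48).round() for p in((338,350),(384,350),(361,335))])
E
```

```text
rear corners [397. -21.   0.] [409. 269.  -0.] 290.66042259564915
O [607. 116.   0.] yaw -0.0414951769865364
grip top [606.6  98.3 171.8] err 4.4 feeder -0.0 -17.0
stap L [526.3 223.8  60.3] err 2.4 feeder -86.0 105.0
stap R [476.   93.4  53.3] err 0.3 feeder -130.0 -28.0
point [636.2 228.5  67.5] err 3.9 feeder 24.0 114.0
mark [516.1 261.3  67.1] err 1.0 feeder -97.0 142.0
bottle tip [598.2 391.  119.2] err 4.0 feeder -21.0 275.0
rear L [525. 239.  75.] -87.0 119.0
rear R [477. 117.  75.] -130.0 -4.0
tape [array([488., 408.,  48.]), array([381., 408.,  48.]), array([432., 364.,  48.])]
```

```bash
python3 -m inch '[[[-390,-286,-110,0,0,1.466,100],[-390,-286,-110,0,0,1.466,100],[-390,-286,-110,0,0,1.466,100],[-390,-286,-110,0,0,1.466,100],[-390,-286,-110,0,0,1.466,100],[-390,-286,-110,0,0,1.466,100],[-390,-286,-110,0,0,1.466,100],[-390,-286,-110,0,0,1.466,100],[-390,-286,-110,0,0,1.466,100],[-390,-286,-110,0,0,1.466,100],[-390,-286,-110,0,0,1.466,100],[-390,-286,-110,0,0,1.466,100],[-390,-286,-110,0,0,1.466,100],[-390,-286,-110,0,0,1.466,100]]]'
python3 - <<'E'
from h import *
snap('wrist','w1.png');z=np.load('pics/w1.png.npz');print(z['c'],z['R'].round(3),z['K'])
for p in((285,345),(290,330),(340,330),(250,335),(225,300),(280,400),(435,365),(405,330),(480,385),(455,410)):print(p,plane('s1.png',*p,0).round())
E
```

```text
t: 1.5
ee_pos: [499.1, 131.8, 351.1]
orientation: [-2.576, -1.797, 0.002]
ft_force: [-0.4, 1.5, 0.8]
width: 88.0
grasp_force: 0.0
[522.58041455 197.21082534 494.42004322] [[ 0.939 -0.333 -0.089]
 [-0.344 -0.908 -0.239]
 [-0.001  0.255 -0.967]] [[409.00451617   0.         314.19293833]
 [  0.         409.00451617 240.98643109]
 [  0.           0.           1.        ]]
(285, 345) [ 337. -114.    0.]
(290, 330) [368. -80.   0.]
(340, 330) [ 485. -143.    0.]
(250, 335) [270. -44.   0.]
(225, 300) [253.  93.   0.]
(280, 400) [ 262. -240.    0.]
(435, 365) [ 641. -345.    0.]
(405, 330) [ 637. -226.    0.]
(480, 385) [ 704. -440.    0.]
(455, 410) [ 609. -458.    0.]
```

View pics/w1.png

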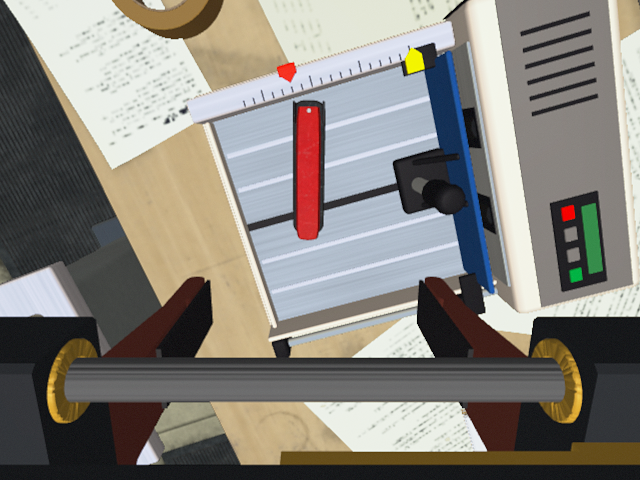

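The wrist view shows the stapler at about (309,170), nearly along the image's v axis. The channel slot runs from (248,228) to (395,187), the marker tip is at about (291,82), the pointer at (414,50), and the grip top at about (452,198).

```bash
python3 - <<'E'
from h import *
f='w1.png'
im=cv2.imread('pics/'+f);h=cv2.cvtColor(im,cv2.COLOR_BGR2HSV)
def blob(m,box):
    u0,v0,u1,v1=box;M=np.zeros(m.shape,np.uint8);M[v0:v1,u0:u1]=m[v0:v1,u0:u1]
    return max(cv2.findContours(M,0,cv2.CHAIN_APPROX_NONE)[0],key=cv2.contourArea).reshape(-1,2)
red=((h[...,0]<8)|(h[...,0]>172))&(h[...,1]>130)&(h[...,2]>80)
yel=(abs(h[...,0].astype(int)-29)<6)&(h[...,1]>150)&(h[...,2]>120)
c=blob(red,(280,95,340,250))
w=np.array([plane(f,*p,75)[:2] for p in c],np.float32);r=cv2.minAreaRect(w);print('stapler',r)
b=cv2.boxPoints(r)
e=max([b[1]-b[0],b[2]-b[1]],key=np.linalg.norm);print('long dir deg',np.degrees(np.arctan2(e[1],e[0])))
a,b2=plane(f,248,228,22),plane(f,395,187,22);d=(b2-a)[:2];yaw=np.arctan2(d[1],d[0]);x=np.array([np.cos(yaw),np.sin(yaw)]);y=np.array([-x[1],x[0]])
g=[plane(f,*p,65)[:2] for p in((190,110),(452,33))];dd=g[1]-g[0];print('slot yaw',yaw,'rail yaw',np.arctan2(dd[1],dd[0]))
print('slot start',a)
k=cv2.inRange(im,(0,0,0),(60,60,60)); print('grip top pix ->',[plane(f,445,197,z).round(1) for z in(150,160,172)])
for n,m,bx in(('marker',red,(270,55,305,95)),('pointer',yel,(395,40,435,80))):
    c=blob(m,bx);q=np.array([plane(f,*p,67)[:2] for p in c]);F=np.c_[(q-a[:2])@x,(q-a[:2])@y]
    print(n,'F x',F[:,0].min().round(1),F[:,0].max().round(1),'y',F[:,1].min().round(1),F[:,1].max().round(1),'at ymin x',F[F[:,1]<F[:,1].min()+1.2,0].mean().round(1),'at ymax x',F[F[:,1]>F[:,1].max()-1.2,0].mean().round(1),q.mean(0))
print(status.get_obs()['ee_pos'])
E
```

```text
stapler ((502.0351867675781, 160.7732391357422), (134.12623596191406, 24.337221145629883), 69.20365905761719)
long dir deg 69.20367
slot yaw -0.07595947150518972 rail yaw -0.08400945076460295
slot start [411.14136339 122.44814755  22.        ]
grip top pix -> [array([608.3, 110.2, 150. ]), array([605.8, 112.7, 160. ]), array([602.8, 115.7, 172. ])]
marker F x 86.4 103.8 y 137.2 153.7 at ymin x 95.5 at ymax x 95.0 [517.21661643 261.89695952]
pointer F x 207.6 224.8 y 112.3 134.0 at ymin x 216.0 at ymax x 216.1 [635.94817845 227.07429633]
[499.17948452 131.8715814  351.22400295]
```

Travel to the mark comes out at about 121 mm, and the stapler is at (502,161), yaw 69°, already lined up with the fingers. Next I descend and grip it.

```bash
python3 -m inch '[[[28,-7,240,0,0,0,100],[28,-7,240,0,0,0,100],[28,-7,240,0,0,0,100],[28,-7,240,0,0,0,100],[28,-7,240,0,0,0,100],[28,-7,240,0,0,0,100],[28,-7,260,0,0,0,100],[28,-7,281,0,0,0,100],[28,-7,281,0,0,0,100],[28,-7,281,0,0,0,20],[28,-7,281,0,0,0,20],[28,-7,281,0,0,0,20],[28,-7,281,0,0,0,20],[28,-7,281,0,0,0,20],[28,-7,281,0,0,0,20],[28,-7,281,0,0,0,20],[28,-7,281,0,0,0,20]]]'; python3 - <<'E'
from h import *
print(proj('s1.png',(370,-180,0)))
E
```

```text
t: 3.25
ee_pos: [503.0, 159.4, 70.6]
orientation: [-2.579, -1.794, 0.0]
ft_force: [-1.8, 1.2, -0.1]
width: 27.2
grasp_force: 0.7
[308.44735784 359.7744602 ]
```

```bash
python3 -m inch '[[[0,0,0,0,0,0,0],[0,0,0,0,0,0,0],[0,0,0,0,0,0,0],[0,0,-5,0,0,0,0],[0,0,-15,0,0,0,0],[0,0,-30,0,0,0,0]]]'
```

```text
t: 3.85
ee_pos: [502.6, 159.2, 100.9]
orientation: [-2.578, -1.794, 0.002]
ft_force: [-0.5, 0.0, -2.2]
width: 25.2
grasp_force: 30.0
```

```bash
python3 -m inch '[[[0,0,-35,0,0,0,0],[0,0,-75,0,0,0,0],[-15,0,-100,0,0,0,0],[-50,0,-105,0,0,0,0],[-90,-2,-105,0,0,0,0],[-130,-3,-105,0,0,0,0],[-170,-4,-105,0,0,0,0],[-210,-5,-105,0,0,0,0],[-250,-6,-105,0,0,0,0],[-290,-6,-105,0,0,0,0],[-325,-6,-105,0,0,0,0],[-350,-6,-105,0,0,0,0],[-364,-6,-105,0,0,0,0],[-364,-6,-85,0,0,0,0],[-364,-6,-50,0,0,0,0],[-364,-6,-15,0,0,0,0],[-364,-6,15,0,0,0,0],[-364,-6,35,0,0,0,0],[-364,-6,40,0,0,0,0],[-364,-6,40,0,0,0,0]]]'
python3 - <<'E'
from h import *
snap('scene','s2.png');snap('side','d2.png')
a=cv2.imread('pics/s2.png')[270:420,220:420]
b=cv2.imread('pics/d2.png')[110:290,250:450]
cv2.imwrite('pics/c2.png',np.hstack([cv2.resize(a,(400,300)),cv2.resize(b,(400,360))[:300]]))
E
```

```text
t: 5.85
ee_pos: [370.9, -179.8, 60.7]
orientation: [-2.578, -1.794, 0.001]
ft_force: [0.6, 0.4, -1.7]
width: 24.9
grasp_force: 30.0
```

View pics/c2.png

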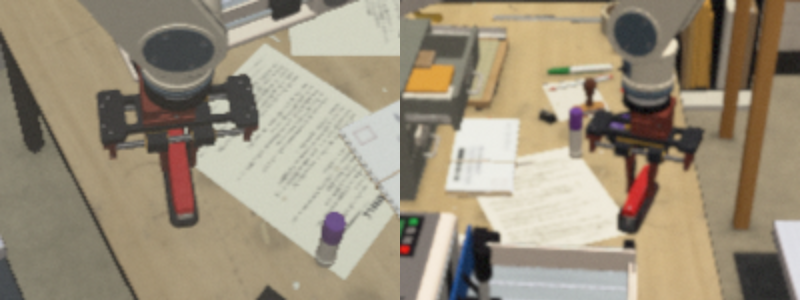

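The stapler is held level over bare table, clear of the feeder. I'll lower it gently onto the table.

```bash
python3 -m inch '[[[0,0,5,0,0,0,0],[0,0,9,0,0,0,0],[0,0,11,0,0,0,0],[0,0,12,0,0,0,0],[0,0,12,0,0,0,0]]]'
```

```text
t: 6.45
ee_pos: [370.9, -179.8, 48.7]
orientation: [-2.579, -1.794, 0.0]
ft_force: [-0.6, 0.6, -2.6]
width: 24.9
grasp_force: 30.0
```

```bash
python3 -m inch '[[[0,0,0.5,0,0,0,0],[0,0,1,0,0,0,0],[0,0,1,0,0,0,0]]]'
```

```text
t: 6.75
ee_pos: [371.0, -179.8, 48.5]
orientation: [2.579, 1.794, 0.0]
ft_force: [-2.1, 1.8, 14.1]
width: 24.9
grasp_force: 30.0
```

```bash
python3 -m inch '[[[0,0,-1,0,0,0,70],[0,0,-1,0,0,0,70],[0,0,-1,0,0,0,70],[0,0,-1,0,0,0,70],[0,0,-1,0,0,0,70],[0,0,-1,0,0,0,70],[0,0,-1,0,0,0,70],[0,0,-30,0,0,0,70],[0,0,-80,0,0,0,70],[0,0,-130,0,0,0,70],[0,0,-180,0,0,0,70],[0,0,-210,0,0,0,70]]]' && python3 -m inch '[[[336,129,0,0,0,-0.276,70],[336,129,0,0,0,-0.276,70],[336,129,0,0,0,-0.276,70],[336,129,0,0,0,-0.276,70],[336,129,0,0,0,-0.276,70],[336,129,0,0,0,-0.276,70],[336,129,0,0,0,-0.276,70],[336,129,0,0,0,-0.276,70],[336,129,0,0,0,-0.276,70],[336,129,0,0,0,-0.276,70],[336,129,0,0,0,-0.276,70]]]'
python3 - <<'E'
from h import *
a=snap('wrist','w3.png');b=snap('scene','s3.png');c=snap('side','d3.png')
v=np.hstack([cv2.resize(a,(400,300)),cv2.resize(b[170:420,220:420],(240,300)),np.zeros((300,160,3),np.uint8)])
cv2.imwrite('pics/c3.png',np.vstack([v,np.hstack([cv2.resize(b[200:350,200:400],(400,300)),cv2.resize(c[180:330,200:400],(400,300))])])[:,:,::-1])
E
```

```text
t: 7.95
ee_pos: [371.7, -180.2, 261.3]
orientation: [2.575, 1.792, 0.003]
ft_force: [-0.1, 0.1, -0.1]
width: 61.6
grasp_force: 0.0
t: 9.05
ee_pos: [607.5, 89.0, 257.6]
orientation: [-2.308, -2.13, 0.002]
ft_force: [0.9, 0.4, -0.6]
width: 61.8
grasp_force: 0.0
```

View pics/c3.png

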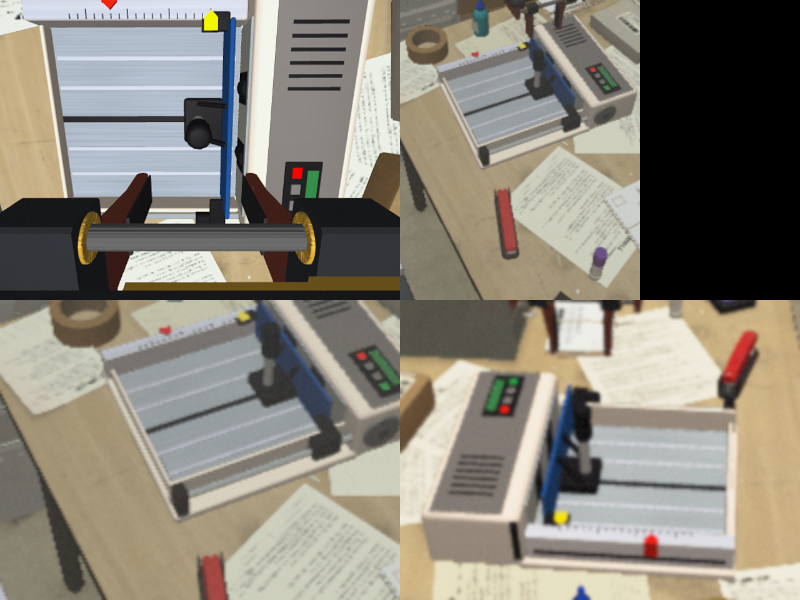

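The stapler stands upright on the table, clear of the feeder. The grip's top is at about (317,214) in the wrist image, (334,214) in the scene view and (291,229) in the side view.

```bash
python3 - <<'E'
from h import *
f='w3.png';im=cv2.imread('pics/'+f)
g=cv2.cvtColor(im,cv2.COLOR_BGR2GRAY)
C=cv2.HoughCircles(cv2.resize(g[180:255,280:360],None,fx=4,fy=4),cv2.HOUGH_GRADIENT,1,200,param1=60,param2=12,minRadius=50,maxRadius=110)
print(C); c=C[0,0,:2]/4+[280,180];r=C[0,0,2]/4;print(c,r)
z=np.load('pics/w3.png.npz');print('depth from r',z['K'][0,0]*13/r,'cam',z['c'])
print(tri(f,c,'s3.png',(334.5,213.5)),tri(f,c,'d3.png',(291.5,229.5)),tri('s3.png',(334.5,213.5),'d3.png',(291.5,229.5)))
for h in(150,160,170):print(plane(f,*c,h).round(1))
# yaw from slot and grip from pointer tip
a,b=plane(f,100,191,22),plane(f,290,193,22);print('slot yaw',np.arctan2(b[1]-a[1],b[0]-a[0]))
h=cv2.cvtColor(im,cv2.COLOR_BGR2HSV)
red=((h[...,0]<8)|(h[...,0]>172))&(h[...,1]>130)&(h[...,2]>80);yel=(abs(h[...,0].astype(int)-29)<6)&(h[...,1]>150)&(h[...,2]>120)
yaw=-.08;x=np.array([np.cos(yaw),np.sin(yaw)]);y=np.array([-x[1],x[0]])
for n,m,(u0,u1,v0,v1) in(('mark',red,(155,200,0,25)),('ptr',yel,(310,360,5,60))):
    v,u=np.nonzero(m[v0:v1,u0:u1]);q=np.array([plane(f,uu+u0,vv+v0,67)[:2] for uu,vv in zip(u,v)]);F=np.c_[q@x,q@y]
    t=F[F[:,1]<F[:,1].min()+1.5] if n=='mark' else F[F[:,1]>F[:,1].max()-1.5]
    t=t.mean(0);print(n,t.round(1),F.min(0).round(1),F.max(0).round(1))
    if n=='ptr':w=t-[15,134];print('grip axis',x*w[0]+y*w[1])
o=status.get_obs();print(o['ee_pos'],R.from_rotvec(o['orientation']).as_matrix().round(3))
E
```

```text
[[[150.5 141.5  91.5]]]
[317.625 215.375] 22.875
depth from r 232.43972503864924 cam [612.61789615 158.52029329 400.86620199]
(array([610.32964453, 110.5119504 , 156.91581203]), np.float64(0.7967778375425768)) (array([608.96844989, 113.18637036, 172.61163905]), np.float64(3.698312371170849)) (array([606.85684687, 103.78528478, 164.72467198]), np.float64(2.5712731257288954))
[610.6 109.  150. ]
[610.7 110.9 160. ]
[610.8 112.9 170. ]
slot yaw -0.08976238287408163
mark [495.6 292.7] [486.3 291.8] [504.  301.1]
ptr [614.7 290.4] [606.5 268.8] [623.  291.2]
grip axis [610.24635962 107.96312592]
[608.14761683  89.29203802 258.02117009] [[ 0.08   0.997  0.   ]
 [ 0.997 -0.08  -0.   ]
 [-0.     0.    -1.   ]]
```

```bash
python3 -m inch '[[[20,1,30,0,0,0,70],[20,1,60,0,0,0,70],[20,1,90,0,0,0,70],[20,1,110,0,0,0,70],[20,1,115,0,0,0,70],[20,1,115,0,0,0,0],[20,1,115,0,0,0,0],[20,1,115,0,0,0,0],[20,1,115,0,0,0,0],[20,1,115,0,0,0,0],[20,1,115,0,0,0,0],[20,1,115,0,0,0,0],[20,1,115,0,0,0,0]]]'
```

```text
t: 10.5
ee_pos: [611.3, 110.3, 143.5]
orientation: [2.307, 2.132, 0.001]
ft_force: [-2.7, -0.9, 5.5]
width: 25.5
grasp_force: 30.0
```

```bash
python3 -m inch '[[[0,-5,0,0,0,0,0],[0,-15,0,0,0,0,0],[0,-30,0,0,0,0,0],[0,-45,0,0,0,0,0],[0,-60,0,0,0,0,0],[0,-75,0,0,0,0,0],[0,-90,0,0,0,0,0],[0,-100,0,0,0,0,0],[0,-105,0,0,0,0,0],[0,-105,0,0,0,0,0]]]'
cat > m.py <<'E'
from h import *
import sys
t=sys.argv[1];f='w%s.png'%t;snap('wrist',f);snap('side','d%s.png'%t)
yaw=-.082;x=np.array([np.cos(yaw),np.sin(yaw)]);y=np.array([-x[1],x[0]])
for f in(f,'d%s.png'%t):
    im=cv2.imread('pics/'+f);h=cv2.cvtColor(im,cv2.COLOR_BGR2HSV)
    for n,m in(('mark',((h[...,0]<8)|(h[...,0]>172))&(h[...,1]>150)&(h[...,2]>120)),('ptr',(abs(h[...,0].astype(int)-29)<6)&(h[...,1]>150)&(h[...,2]>120))):
        v,u=np.nonzero(m);q=np.array([plane(f,a,b,67)[:2] for a,b in zip(u,v)]);F=np.c_[q@x,q@y]
        k=(F[:,1]>255)&(F[:,1]<306)&(F[:,0]>470)&(F[:,0]<640);F=F[k]
        if len(F)<5: print(f,n,'none');continue
        T=F[F[:,1]<F[:,1].min()+1.5] if n=='mark' else F[F[:,1]>F[:,1].max()-1.5]
        print(f,n,len(F),'tip',T.mean(0).round(1),'mid x',(F[:,0].min()+F[:,0].max())/2,F.min(0).round(1),F.max(0).round(1))
o=status.get_obs();print(o['ee_pos'].round(1) if hasattr(o['ee_pos'],'round') else o['ee_pos'],o['ft_force'])
E
python3 m.py 4
```

```text
t: 11.5
ee_pos: [508.5, 118.5, 143.5]
orientation: [2.304, 2.13, 0.006]
ft_force: [9.1, -2.8, -2.9]
width: 25.4
grasp_force: 30.0Traceback (most recent call last):
  File "m.py", line 8, in <module>
    v,u=np.nonzero(m);q=np.array([plane(f,a,b,67)[:2] for a,b in zip(u,v)]);F=np.c_[q@x,q@y]
                                                                                    ~^~
ValueError: matmul: Input operand 1 has a mismatch in its core dimension 0, with gufunc signature (n?,k),(k,m?)->(n?,m?) (size 2 is different from 0)
```

View pics/w4.png

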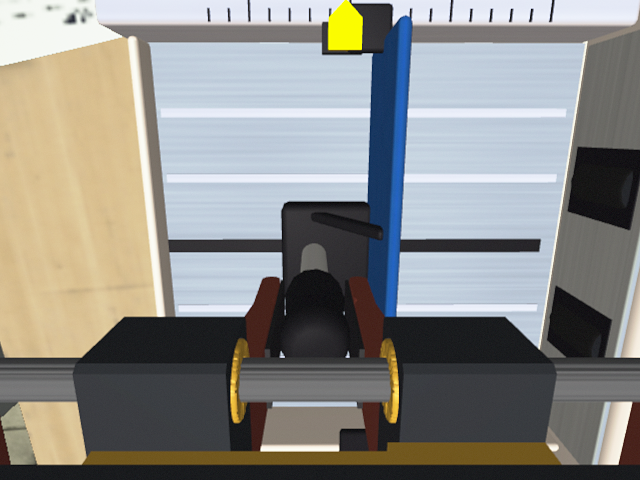

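The wrist view shows the paddle coming with the grip, with the pointer tip at about (347,1); the marker is out of view above. I'll measure it with the side view.

```bash
sed -i "s/q=np.array(\[/q=np.array([(0,0)]+[/;s/snap('wrist',f);/snap('wrist',f);snap('scene','s%s.png'%t);/;s/for f in(f,/for f in(f,'s%s.png'%t,/" m.py; python3 m.py 5
```

```text
w5.png mark none
w5.png ptr 1436 tip [512.1 290.7] mid x 512.0061834530734 [503.6 269.8] [520.4 291.5]
s5.png mark none
s5.png ptr none
d5.png mark 5 tip [495.4 302.6] mid x 493.9705375113608 [490.  302.4] [497.9 305.8]
d5.png ptr 34 tip [513.5 286.4] mid x 513.1223499333678 [504.9 268.7] [521.4 286.7]
[509.2 118.4 143.5] [ 8.55097289 -3.69236689 -0.86819576]
```

```bash
python3 -m inch '[[[0,-8,0,0,0,0,0],[0,-14,0,0,0,0,0],[0,-17,0,0,0,0,0],[0,-17,0,0,0,0,0],[0,-17,0,0,0,0,0],[0,-17,0,0,0,0,0]]]'; python3 m.py 6; python3 - <<'E'
import cv2
a=cv2.imread('pics/d6.png')[270:320,290:370];cv2.imwrite('pics/c6.png',cv2.resize(a,(800,500),interpolation=cv2.INTER_CUBIC))
E
```

```text
t: 12.35
ee_pos: [492.3, 119.8, 143.5]
orientation: [2.304, 2.13, 0.007]
ft_force: [8.0, -3.6, -1.8]
width: 25.5
grasp_force: 30.0
w6.png mark none
w6.png ptr 1426 tip [495.3 290.7] mid x 495.3296792227592 [487.  269.8] [503.7 291.5]
s6.png mark none
s6.png ptr none
d6.png mark 5 tip [495.4 302.6] mid x 493.9705375113608 [490.  302.4] [497.9 305.8]
d6.png ptr 35 tip [495.3 288.5] mid x 496.0108030104225 [486.8 270.2] [505.2 288.6]
[492.3 119.7 143.5] [ 9.18115174 -3.71761471 -1.55427744]
```

View pics/c6.png

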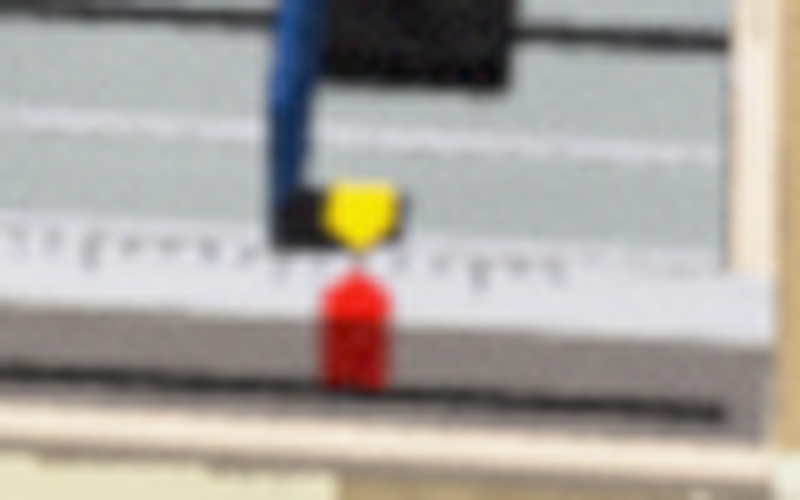

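The pointer tip at (361,248) and the marker tip at (357,270) almost coincide along the rail. One fine check follows.

```bash
python3 - <<'E'
from h import *
yaw=-.082;x=np.array([np.cos(yaw),np.sin(yaw),0])
for n,u,v in(('ptr tip',361,248),('ptr top',361,182),('mark tip',357,270),('mark shoulder',357,300)):
    print(n,(plane('d6.png',289.55+u/10,269.55+v/10,67)@x).round(2))
E
python3 -m inch '[[[0,-0.5,0,0,0,0,0],[0,-0.5,0,0,0,0,0],[0,-0.5,0,0,0,0,0]]]'
```

```text
ptr tip 494.78
ptr top 496.73
mark tip 495.16
mark shoulder 494.3
t: 12.8
ee_pos: [492.0, 119.8, 143.5]
orientation: [2.304, 2.13, 0.007]
ft_force: [9.5, -4.1, -2.0]
width: 25.4
grasp_force: 30.0
```

```bash
python3 -m inch '[[[0,0,0,0,0,0,0],[0,0,0,0,0,0,0],[0,0,0,0,0,0,0]]]'; python3 -c "
from workcell import ctrl;print(ctrl.close_job())"
```

```text
t: 13.1
ee_pos: [492.0, 119.8, 143.5]
orientation: [2.304, 2.13, 0.007]
ft_force: [9.0, -3.2, -1.6]
width: 25.6
grasp_force: 30.0
the job is handed in; nothing more can be done
None
```

The stapler stands upright on the table, clear of the feeder, and the arm is holding the paddle with its pointer within about 1 mm of the red marker; I handed the job in at 13.1 s (no verdict came back).

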